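Load the spring scale and take off its adjuster cap

TASK

The packing scale is to be adjusted under load. First stand the brass check weight upright on the centre of the scale's pan, gently enough that the pan is not driven down onto its stop, and let it go. Then loosen the blue adjuster cap: nobody knows which way this one turns, so try both ways and do not wrench it when it stops; lift it right out of its socket, straight up to at least 5 cm above it, and finish while still holding it up there, leaving the weight on the pan and the other things on the bench where they are.

Things in the scene. Friction and masses are not known exactly. Their poses are not given: they have to be found in the camera images.
- scale: grey spring scale, fixed to the bench, housing 124 x 230 x 45 mm (own x, y, z), origin under the centre of the housing on the bench top, z up. The round pan is 55 mm from the origin towards its own -y, the capped socket 60 mm towards its own +y. A small dial is on its front (-x) face.
- pan_top (a point): centre of the upper face of the round steel pan (110 mm across, with a rim 3 mm high), 68 mm above the bench when empty; moves down with the pan
- pan (a joint): how far the sprung pan has sunk, m: 0 empty, about 0.008 with the check weight, 0.016 on its stop (spring 600 N/m)
- socket (a point): centre of the top of the fixed dark socket (48 mm across) under the cap, 75 mm above the bench. Bayonet: the wrong way the cap stops after 12 to 28 degrees; the right way (clockwise or anticlockwise, differing by scale) it turns easily to a stop at 56 to 70 degrees and lifts straight out there (from 50 degrees on), nowhere else. Gripped with 20 to 40 N it slips in the fingers, unharmed, at a stop.
- cap: blue round ribbed cap, white spot on top, 60 g. Grip it round the side: 37 mm across, 30 mm high, with a flange 43 mm across and 4 mm high at its foot. Origin on its axis under the flange, on the socket's top; z up. Stem with lugs (30 mm across, 25 mm long) in the socket, 1 to 2 mm of play while locked. It turns with under 0.15 N m, and a stop resists 0.3 N m and more.
- weight: brass check weight, 500 g: cylinder 40 mm across and 40 mm high with a knob 23 mm across on a thin neck, 62 mm high in all; origin at the centre of its underside, z up; stands on the bench
- date_stamp: date stamp with red knob, 32 x 62 x 79 mm, bystander; origin at the centre of its underside
- tape_measure: yellow tape measure, 64 x 75 x 37 mm, bystander; origin at the centre of its underside
- marker_2: white and red marker pen, 135 mm long, lying, bystander; origin at the centre of its underside
- screwdriver: red screwdriver, 201 mm long, lying, bystander; origin at the centre of its underside
Not all that is in view belongs to the job. Several things have the shape of the weight; the one meant has the colours described above. There is more than one size of the cap; the job needs the smaller.

How it is judged:
By the outcome, as a careful person would: the job done as asked, in the order asked, and still so for the second after the job is handed in, while the arm keeps its last pose, push and grip.
It also fails if it takes over 64 s, if anything falls off the work surface, if the arm or the gripper's body presses on something with over 40 N, if the wrist force passes 120 N, or if a joint passes its speed limit or range.

ROBOT

A 7-joint arm with a two-finger parallel gripper is mounted at the origin on a cart in front of the work surface, level with it; the furniture and walls round the work are solid. World frame = base frame: x ahead of the robot, y to its left, z up, the work surface at z = 0. Lengths are in m, angles in rad, forces in N, time in s.
With the tool pointing down it reaches from about 0.425 to 0.95 m from the base axis. Payload 4.7 kg.
Tool frame: the origin (TCP) lies between the finger pads; the fingertips stand 25 mm ahead of it and the grasp point (between the pads) lies 6 mm ahead of it; z points along the fingers, y is the line along which they close (so a half turn about z gives the same grasp; the last joint's range is limited). The gripper opens to 85 mm and grips with 20 to 120 N. Pads are 22 mm wide; open, the fingers measure 114 mm over their backs; the gripper's body (76 mm by 85 mm) begins 54 mm behind the grasp point. The pads swing forward as they close: fully open they stand 13 mm farther back than shut.
Start: joints at [1.249, 0.469, -0.049, 1.532, 0.024, 1.141, -0.082], TCP at [0.195, -0.646, 0.256] pointing down, gripper open.
Joint ranges: [-2.59, 2.59], [-0.33, 1.99], [-1.39, 1.29], [0.1, 2.45], [-1.04, 4.18], [0.21, 1.99], [-2.66, 2.66]. Speed limits (rad/s): [2.57, 2.57, 3.14, 3.14, 3.14, 3.14, 3.14].

INTERFACE

Orientations are given as a 3x3 rotation matrix whose columns are the frame's x, y, z axes.
In Python, from rig import * gives the robot as it stands. Calls block until the motion is done:
- movep(position, orientation): joint-space move of the TCP to a pose.
- move_l(position, attitude=None, feed=0.15, until_force=None): straight line of the TCP; attitude=None keeps the orientation; feed is the mean speed in m/s. With until_force (N) it stops when the force on the tool has changed by that much, and returns True; else False.
- move_joints(angles): joint-space move.
- command_gripper(opening, newtons=None): finger opening in m; newtons is the grip in N (None keeps the last); returns when the fingers have stopped.
- sleep(seconds).
- inverse_kinematics(position, orientation): joint angles nearest the present ones, or None.
- sense(): the state.
- camera(name): name is "scene" or "top"; returns (picture, depth): 480x640x3 uint8, red, green, blue; 480x640 float32, m along the optical axis (not along the pixel's ray), 0 where there is no reading.
- camera_params(name): a dict with "K" (3x3 intrinsics, pixels), "position" and "rotation" of the camera in the world. Camera axes: x right, y down, z forward; pixel columns grow to the right and rows downward; lengths in m; the calibration is good to about 2 mm. A picture is of the moment at which its call begins. camera_params takes no time and is no camera call.
A pose or a line that the arm cannot do raises Unreachable and nothing moves.
- finish_job(): hands the job in; it is judged then, once.
The state is a dict: "time_s": time; "joint_pos": joint angles; "qd": joint speeds; "joint_efforts": joint torques, N m; "position": TCP position; "tcp_rot": TCP orientation; "wrist_force": force on the tool from outside, world axes, zero at the start; "ft_torque": the same for the moment, N m; "finger_gap": finger opening in m; "gripper_force": force on a finger pad.
Only numpy, scipy, OpenCV 4.12 (cv2) and the standard library are available. Lean on these libraries where they do the work, as an engineer would, in place of code of your own. Each camera call takes 0.05 s, during which the arm holds its last target. There are 200 camera calls.

## Working session

There is one attempt and no reset: what is moved stays moved. The work goes in short steps, each a Python script; the robot and the scene stay as the last script left them, time stands still between calls to the robot, and variables do not carry over. Pictures are saved under pics/ and viewed, at most 10 in all, crops included, and the job is handed in when it is done.

```bash
mkdir -p pics; python3 - <<'E'
from rig import *
import cv2,numpy as np
for n in("scene","top"):
    p,d=camera(n); cv2.imwrite(f"pics/{n}0.png",p[:,:,::-1]); np.save(f"pics/{n}0.npy",d); np.save(f"pics/{n}0rgb.npy",p)
    c=camera_params(n); print(n,c)
s=sense(); print(s["time_s"],s["position"],s["finger_gap"],s["wrist_force"],s["tcp_rot"])
E
```

```text
scene {'K': array([[562.71181509,   0.        , 310.40843264],
       [  0.        , 562.71181509, 240.4859328 ],
       [  0.        ,   0.        ,   1.        ]]), 'position': array([-0.07420506,  0.99333571,  0.71120256]), 'rotation': array([[-0.84991139, -0.23945292,  0.46937503],
       [-0.52676355,  0.40820251, -0.7455809 ],
       [-0.01306854, -0.88092736, -0.47307103]])}
top {'K': array([[519.19458751,   0.        , 318.26844505],
       [  0.        , 519.19458751, 244.69471531],
       [  0.        ,   0.        ,   1.        ]]), 'position': array([ 0.41566129, -0.00558753,  1.1259807 ]), 'rotation': array([[-0.00885517, -0.99088826,  0.13439512],
       [-0.99993566,  0.00782178, -0.00821526],
       [ 0.0070892 , -0.13445922, -0.99089377]])}
0.1 [ 0.19472246 -0.64578526  0.25532955] 0.08544834568970545 [ 0.10160613 -0.79077625  0.98559505] [[ 9.57437925e-01  2.88638667e-01 -5.82185136e-04]
 [ 2.88639248e-01 -9.57436361e-01  1.73150624e-03]
 [-5.76255655e-05 -1.82585122e-03 -9.99998331e-01]]
```

View pics/top0.png

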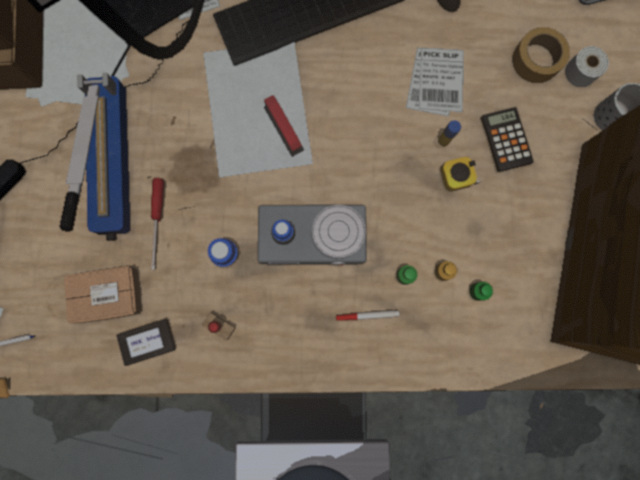

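View pics/scene0.png

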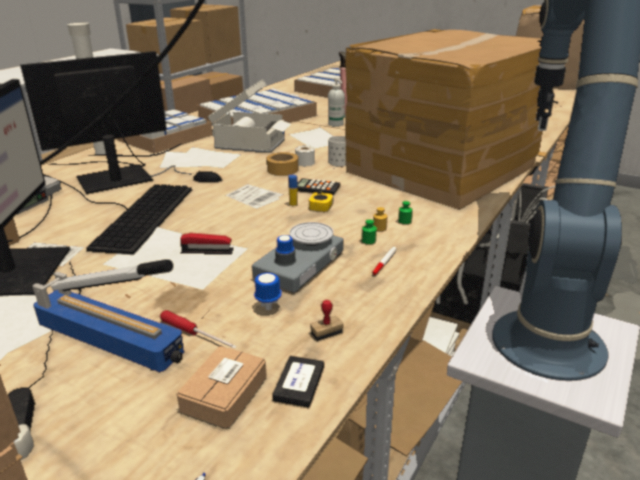

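Top view: the scale is at (312,234), with the pan at (338,231) and the capped socket at (283,231). Weight-shaped things are green (407,273), brass/orange (446,270) and green (482,290); only (446,270) is brass-coloured. Blue caps are at (283,231), small and on the scale, and at (223,252), larger and on the bench. The one meant is (283,231). I'll confirm both choices in a crop and measure them.

```bash
cat > h.py <<'E'
from rig import *
import cv2,numpy as np
def cloud(n,d):
    c=camera_params(n);K=c["K"];v,u=np.mgrid[:480,:640]
    P=np.stack([(u-K[0,2])/K[0,0]*d,(v-K[1,2])/K[1,1]*d,d],-1)
    return P@c["rotation"].T+c["position"]
def circ(P):  # minimum enclosing circle in xy
    (x,y),r=cv2.minEnclosingCircle(P[:,:2].astype(np.float32)); return np.round([x,y,r],4)
E
python3 - <<'E'
from h import *
p=np.load("pics/top0rgb.npy");d=np.load("pics/top0.npy");P=cloud("top",d)
a=cv2.resize(p[205:305,200:300],(400,400),interpolation=2);b=cv2.resize(p[230:330,390:490],(400,400),interpolation=2)
cv2.imwrite("pics/crop1.png",np.hstack([a,b])[:,:,::-1])
print("bench z",np.median(P[285:300,260:330,2]))
def roi(n,u0,u1,v0,v1,lo,hi):
    Q=P[v0:v1,u0:u1].reshape(-1,3);Q=Q[(Q[:,2]>lo)&(Q[:,2]<hi)]
    print(n,len(Q),Q.mean(0).round(4),"med z",np.median(Q[:,2]).round(4),"max",Q[:,2].max().round(4),"circ",circ(Q)); return Q
roi("brass body",430,462,255,285,.03,.048)
roi("brass knob",430,462,255,285,.052,.08)
roi("green1 knob",395,420,258,287,.052,.08)
roi("cap top",268,300,214,248,.095,.12)
roi("pan",308,370,200,262,.058,.085)
roi("cap2",205,242,235,270,.03,.2)
Q=P[195:275,250:375].reshape(-1,3);H=Q[(Q[:,2]>.038)&(Q[:,2]<.05)]
print("housing",cv2.minAreaRect(H[:,:2].astype(np.float32)*1000))
# scene camera
ds=np.load("pics/scene0.npy");ps=np.load("pics/scene0rgb.npy").astype(int);S=cloud("scene",ds)
def rs(n,u0,u1,v0,v1,lo,hi):
    Q=S[v0:v1,u0:u1].reshape(-1,3);Q=Q[(Q[:,2]>lo)&(Q[:,2]<hi)];print("S",n,len(Q),Q.mean(0).round(4),circ(Q),Q[:,2].max().round(4))
rs("brass knob",370,392,204,235,.05,.08); rs("brass body",370,392,204,235,.01,.035)
rs("cap",275,296,230,262,.1,.12)
rs("pan",285,335,218,248,.06,.085)
E
```

```text
bench z -0.00013347090059689926
brass body 185 [ 0.506  -0.2808  0.0417] med z 0.0419 max 0.0478 circ [ 0.5078 -0.2852  0.02  ]
brass knob 104 [ 0.5073 -0.2846  0.0615] med z 0.0616 max 0.0664 circ [ 0.5075 -0.2856  0.0118]
green1 knob 102 [ 0.4996 -0.2014  0.0619] med z 0.062 max 0.066 circ [ 0.4994 -0.2019  0.0117]
cap top 270 [0.5876 0.0586 0.1057] med z 0.1059 max 0.1119 circ [0.5888 0.0586 0.0192]
pan 2200 [ 0.5878 -0.0563  0.0693] med z 0.0692 max 0.0795 circ [ 0.5882 -0.0564  0.0553]
cap2 680 [0.5458 0.182  0.0708] med z 0.0779 max 0.0865 circ [0.549  0.186  0.0302]
housing ((586.262451171875, -1.1390457153320312), (229.982421875, 124.60093688964844), 89.23417663574219)
S brass knob 68 [ 0.4982 -0.2553  0.0588] [ 0.4968 -0.2445  0.0525] 0.0643
S brass body 121 [ 0.4947 -0.2617  0.0245] [ 0.4869 -0.2427  0.0569] 0.035
S cap 112 [0.5834 0.0612 0.1044] [0.5845 0.0588 0.0195] 0.1096
S pan 784 [ 0.5847 -0.0564  0.0683] [ 0.5849 -0.0344  0.0786] 0.0779
```

View pics/crop1.png

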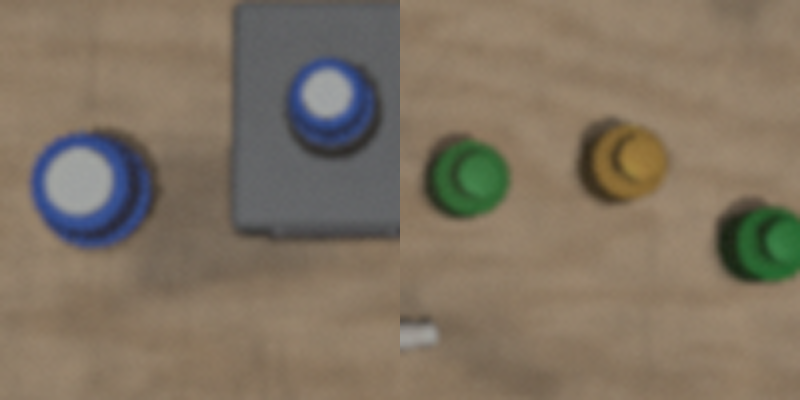

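The crop confirms it: brass is clearly the middle of the three weights, between two greens, and the cap on the scale is the smaller one. The measured heights and sizes fit: weight knob 62 mm, cap top 105 mm, pan 110 mm across and housing 230x125 mm. Next I'll pick up the weight, retracting first to clear the big box.

```bash
python3 - <<'E'
from h import *
d=np.load("pics/top0.npy");P=cloud("top",d).reshape(-1,3)
B=P[(P[:,2]>.1)&(P[:,1]<-.32)];print("box",B.min(0),B.max(0))
cand=[np.array([[0,s,0],[s,0,0],[0,0,-1.]]).T.T for s in(1,-1)]
for R in cand:
    print(np.linalg.det(R))
    for X in([.5075,-.285,.2],[.5865,-.0563,.2],[.5865,.0588,.2]): 
        q=inverse_kinematics(X,R);print(None if q is None else np.round(q,2))
for X in([.13,-.445,.28],[.37,-.27,.28]):
    print(inverse_kinematics(X,sense()["tcp_rot"]))
E
```

```text
box [ 0.32294329 -0.61065524  0.10000684] [ 0.79521967 -0.4954602   0.32276037]
1.0
[ 0.81  0.42 -0.49  1.8   0.23  0.98  0.23]
[ 0.52  0.47 -0.66  1.78  0.33  1.01 -0.27]
[ 0.39  0.49 -0.76  1.77  0.39  1.03 -0.51]
1.0
[ 0.33  0.37  0.13  1.83 -0.06  0.94 -2.65]
[-0.74  0.61  1.11  1.85 -0.62  1.09 -2.53]
[ 0.63  0.68 -1.18  1.76  0.68  1.18  2.39]
[ 1.26399112  0.10244765 -0.07392614  1.9786066   0.00852891  1.06265568
 -0.09170343]
[ 0.7862696   0.10316119 -0.26581879  1.98056509  0.02957746  1.06301942
 -0.77061323]
```

```bash
cat >> h.py <<'E'
def Rz(a):  # tool down, closing line y at angle a from world +x
    c,s=np.cos(a),np.sin(a); return np.array([[-s,c,0],[c,s,0],[0,0,-1.]])
def st(m=""):
    s=sense();print(m,round(s["time_s"],2),s["position"].round(4),"F",s["wrist_force"].round(2),"T",s["ft_torque"].round(3),"gap",round(s["finger_gap"],4),"gf",np.round(s["gripper_force"],1));return s
E
python3 - <<'E'
from h import *
move_l([.13,-.445,.28],feed=.3);st()
movep([.37,-.27,.28],Rz(0));st()
movep([.5075,-.285,.16],Rz(0));st()
print(move_l([.5075,-.285,.034],feed=.12,until_force=6));st("down")
command_gripper(.02,50);s=st("grip")
print(move_l([.5075,-.285,.18],feed=.12));st("up")
p,d=camera("scene");cv2.imwrite("pics/s1.png",cv2.resize(p[100:300,250:516],(798,600))[:,:,::-1])
E
```

```text
0.96 [ 0.1304 -0.4462  0.2803] F [ 0.64 -0.83  0.51] T [ 0.026  0.013 -0.031] gap 0.0853 gf 0.0
 2.1 [ 0.3693 -0.2715  0.2797] F [0.69 0.09 1.03] T [-0.04  -0.038  0.019] gap 0.0852 gf 0.0
 2.86 [ 0.5066 -0.2861  0.1603] F [-0.5  -0.66  0.15] T [ 0.006  0.012 -0.08 ] gap 0.0854 gf 0.0
False
down 4.06 [ 0.5081 -0.2852  0.0348] F [-0.1   0.48  0.1 ] T [ 0.03  -0.035 -0.001] gap 0.0857 gf 0.0
grip 4.56 [ 0.5064 -0.2853  0.0345] F [-3.82  0.27  5.15] T [0.096 0.735 0.006] gap 0.038 gf 51.4
False
up 5.92 [ 0.5069 -0.2848  0.1791] F [ 0.56  1.25 -4.35] T [0.011 0.035 0.037] gap 0.0382 gf 50.7
```

View pics/s1.png

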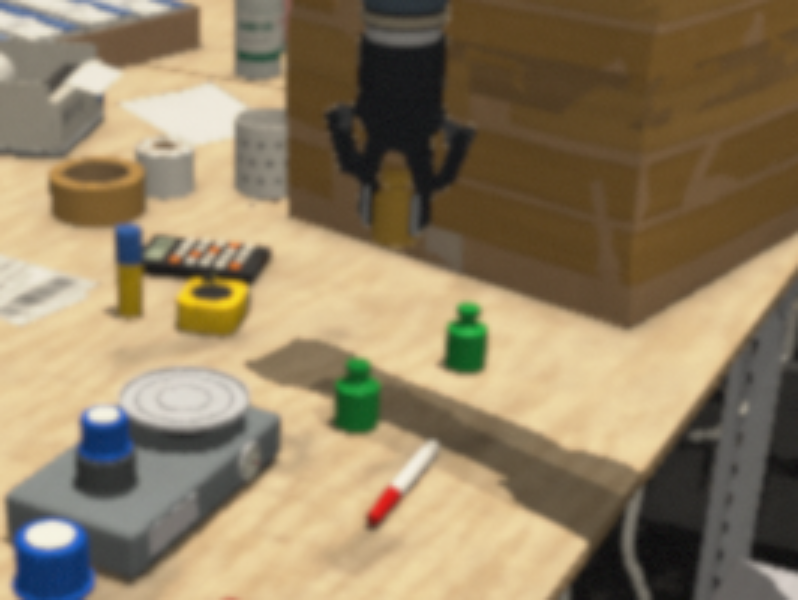

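The weight is held upright between the fingers, with force about -4.4 to -5 N. The pan and bystanders are clear. Next I'll lower it gently.

```bash
python3 - <<'E'
from h import *
def fz(n=12):
    v=[]
    for _ in range(n): sleep(.02);v.append(sense()["wrist_force"][2])
    return np.mean(v)
x,y=.5865,-.0563
movep([x,y,.18],Rz(0));st()
move_l([x,y,.108],feed=.1);f0=fz();print("f0",f0)
for z in(.1,.0965,.0945,.0935,.0925):
    move_l([x,y,z],feed=.03);f=fz();print(z,sense()["position"].round(4),round(f-f0,2))
    if f-f0>4.5 or f>-.4: break
E
```

```text
6.93 [ 0.5862 -0.0584  0.1795] F [ 1.02 -0.95 -4.06] T [-0.119 -0.026 -0.025] gap 0.0385 gf 50.7
f0 -4.9633487567769485
0.1 [ 0.5867 -0.0562  0.1001] 1.78
0.0965 [ 0.5866 -0.0563  0.0965] 4.02
0.0945 [ 0.5866 -0.0563  0.0945] 5.14
```

```bash
python3 - <<'E'
from h import *
command_gripper(.07);st("open")
move_l([.5866,-.0563,.21],feed=.12);st()
movep([.5866,.0,.26],Rz(0))
move_l([.45,.2,.26],feed=.25);sleep(.2)
p,d=camera("top");cv2.imwrite("pics/t2.png",cv2.resize(p[180:290,240:386],(796,600))[:,:,::-1])
P=cloud("top",d)
def roi(n,u0,u1,v0,v1,lo,hi):
    Q=P[v0:v1,u0:u1].reshape(-1,3);Q=Q[(Q[:,2]>lo)&(Q[:,2]<hi)]
    print(n,len(Q),Q.mean(0).round(4),np.median(Q[:,2]).round(4),circ(Q) if len(Q) else 0)
roi("knob",308,375,195,262,.112,.14);roi("body",308,375,195,262,.09,.109);roi("pan",308,370,200,262,.05,.075)
roi("cap",268,300,214,248,.095,.12)
p,d=camera("scene");cv2.imwrite("pics/s2.png",cv2.resize(p[190:320,230:403],(798,600))[:,:,::-1])
P=cloud("scene",d);roi("S cap",275,296,230,262,.1025,.12)
st()
E
```

```text
open 9.94 [ 0.5864 -0.0563  0.0945] F [0.2  0.38 1.01] T [-0.025  0.004  0.025] gap 0.0699 gf 0.0
 11.06 [ 0.586  -0.0564  0.2091] F [-0.28  0.59 -0.38] T [-0.057  0.016 -0.045] gap 0.0698 gf 0.0
knob 108 [ 0.589  -0.0566  0.1223] 0.1225 [ 0.5893 -0.0565  0.0117]
body 203 [ 0.5865 -0.0559  0.1025] 0.1026 [ 0.5893 -0.0572  0.0203]
pan 1864 [ 0.5865 -0.0555  0.0614] 0.0614 [ 0.5956 -0.0514  0.0698]
cap 271 [0.5875 0.0585 0.106 ] 0.1062 [0.5886 0.0585 0.0192]
S cap 99 [0.5839 0.0613 0.1049] 0.1047 [0.5841 0.0595 0.0206]
 12.88 [0.4504 0.1993 0.2599] F [-0.36 -0.29  0.61] T [ 0.014  0.027 -0.003] gap 0.0705 gf 0.0
```

View pics/s2.png

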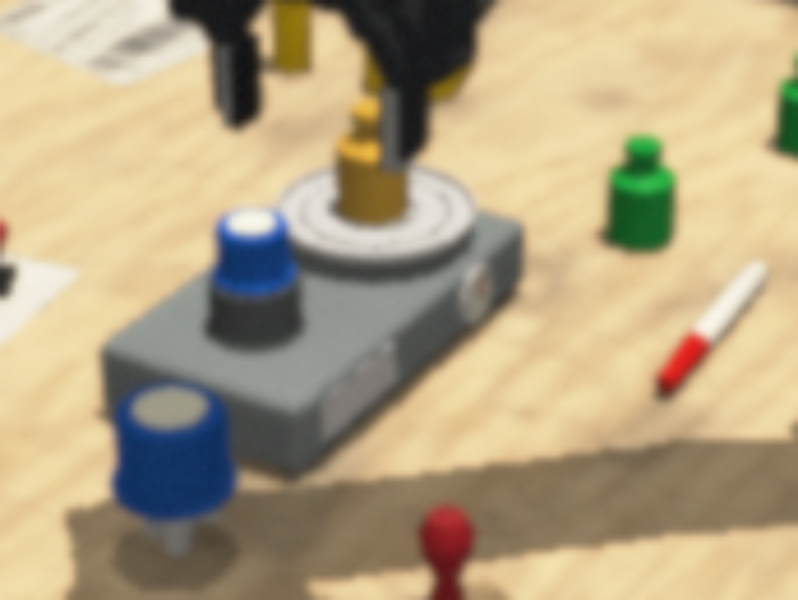

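View pics/t2.png

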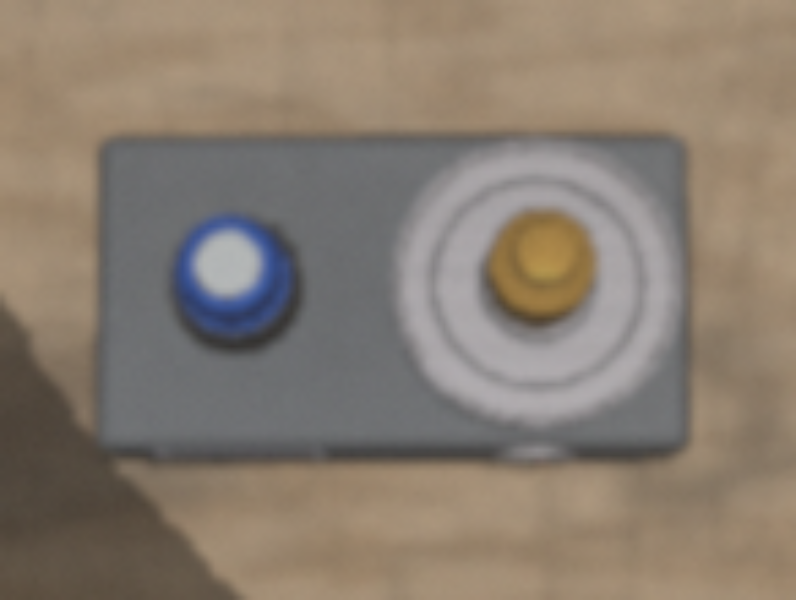

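The weight stands centred on the pan: top (540,265) in the crop, pan centre about (538,280), pan sunk about 8 mm and off its stop. The cap is untouched. I'll grip it lightly above its flange and try turning it.

```bash
cat >> h.py <<'E'
C=[.5863,.0588,.106]
def tz(n=4):
    v=[]
    for _ in range(n): sleep(.02);s=sense();v.append(np.r_[s["wrist_force"],s["ft_torque"][2]])
    return np.mean(v,0)
def turn(a0,a1,lim=.22,step=4,pos=None):
    """turn in steps from a0 to a1 deg; returns (last angle, stopped)"""
    pos=C if pos is None else pos
    b=tz();n=max(1,int(np.ceil(abs(a1-a0)/step)))
    for a in np.linspace(a0,a1,n+1)[1:]:
        movep(pos,Rz(np.radians(a)));w=tz();print(round(a,1),w.round(2),round(sense()["time_s"],1))
        if abs(w[3])>lim: return a,True
    return a1,False
E
python3 - <<'E'
from h import *
movep([C[0],C[1],.2],Rz(0))
print(move_l(C,feed=.1,until_force=6));st("down")
command_gripper(.02,30);sleep(.1);st("grip");print(tz(8).round(2))
print(turn(0,36))
E
```

```text
False
down 14.8 [0.5868 0.059  0.1067] F [0.15 0.4  0.61] T [ 0.003 -0.009 -0.016] gap 0.0697 gf 0.0
grip 15.31 [0.5867 0.0588 0.1067] F [-1.58 -2.03  6.47] T [-0.101  0.218  0.04 ] gap 0.0349 gf 30.2
[-1.29 -0.78  5.67 -0.  ]
4.0 [-0.92 -0.51  5.52  0.07] 15.8
8.0 [-0.4   0.06  5.52  0.07] 16.1
12.0 [-0.54 -0.15  5.95  0.05] 16.5
16.0 [-0.36 -0.13  5.71  0.07] 16.8
20.0 [ 0.02 -0.42  5.36  0.04] 17.1
24.0 [-0.14 -1.52  5.72 -0.03] 17.4
28.0 [-0.44 -2.14  6.36 -0.2 ] 17.7
32.0 [-1.15 -2.67  7.31 -0.23] 18.0
(np.float64(32.0), True)
```

Anticlockwise meets a stop at about 26-30°, so that is the wrong way. Now clockwise.

```bash
python3 - <<'E'
from h import *
C[2]=.107
print(turn(32,-80,step=6,lim=.25))
st()
E
```

```text
26.1 [-0.56 -2.57  4.51 -0.07] 18.4
20.2 [-0.14 -1.27  1.43 -0.07] 18.7
14.3 [-0.13  0.33 -0.55  0.  ] 19.1
8.4 [-0.12 -0.19 -1.12  0.01] 19.4
2.5 [-0.34 -0.01 -0.48 -0.02] 19.7
-3.4 [ 0.03  0.43 -0.84 -0.01] 20.0
-9.3 [-0.15 -0.06 -1.   -0.  ] 20.3
-15.2 [-0.19  0.09 -0.53  0.01] 20.6
-21.1 [-0.07 -0.07 -0.55 -0.02] 21.0
-26.9 [ 0.16 -0.07 -0.95 -0.01] 21.3
-32.8 [ 0.08  0.35 -0.8  -0.01] 21.6
-38.7 [ 0.23 -0.27 -0.94 -0.01] 21.9
-44.6 [-0.11  0.25 -0.88 -0.01] 22.2
-50.5 [ 0.44  0.1  -0.91 -0.03] 22.5
-56.4 [ 0.2   0.06 -0.34 -0.02] 22.9
-62.3 [-2.78  2.3   0.51  0.05] 23.2
-68.2 [-4.4   3.29  0.8   0.28] 23.5
(np.float64(-68.21052631578947), True)
 23.49 [0.5855 0.0598 0.1069] F [-4.37  3.19  0.53] T [0.751 0.867 0.35 ] gap 0.0349 gf 30.8
```

Clockwise turns freely to a stop at about 65°. I'll ease off slightly and lift straight up.

```bash
python3 - <<'E'
from h import *
C[2]=.107
turn(-68.2,-64.5)
z0=sense()["position"][2]
r=move_l([C[0],C[1],.137],feed=.04,until_force=8);st(f"lift1 {r}")
if not r:
    move_l([C[0],C[1],.200],feed=.08,until_force=10);sleep(.3);st("up")
    for n,sl in(("top",np.s_[150:330,200:440]),("scene",np.s_[150:320,220:447])):
        p,d=camera(n);cv2.imwrite(f"pics/{n}9.png",cv2.resize(p[sl],(800,600))[:,:,::-1])
E
```

```text
-64.5 [-3.37  3.9   0.65  0.11] 23.9
lift1 True 24.12 [0.5854 0.0595 0.1076] F [-1.57 -1.55  6.59] T [-0.285 -0.008  0.116] gap 0.0349 gf 31.9
```

```bash
python3 - <<'E'
from h import *
sleep(.2);st();print(tz(8).round(2))
s=sense();p=s["position"]
r=False
for z in(.1095,.112,.116,.122):
    r=move_l([C[0],C[1],z],feed=.03,until_force=15);w=tz();print(z,r,sense()["position"].round(4),w.round(2))
    if r or w[2]<-7: break
st()
E
```

```text
24.32 [0.5854 0.0595 0.1076] F [-0.78 -2.14  6.44] T [-0.388 -0.019  0.085] gap 0.0346 gf 32.0
[-0.07 -1.36  7.28  0.07]
0.1095 True [0.5855 0.0594 0.1083] [ 0.08 -0.59  5.62  0.12]
 24.73 [0.5855 0.0594 0.1083] F [ 1.31 -0.53  5.2 ] T [-0.183 -0.065  0.15 ] gap 0.0353 gf 32.4
```

```bash
python3 - <<'E'
from h import *
for z in(.1095,.111,.113,.116):
    move_l([C[0],C[1],z],feed=.03);w=tz(8);print(z,sense()["position"].round(4),w.round(2))
    if abs(w[2])>14 : break
st()
p,d=camera("scene");cv2.imwrite("pics/s5.png",cv2.resize(p[180:290,220:367],(800,600),interpolation=2)[:,:,::-1])
E
```

```text
0.1095 [0.5857 0.0592 0.1089] [-0.25  2.1  -2.78  0.07]
0.111 [0.5858 0.0592 0.1107] [-0.8   3.08 -4.65  0.04]
0.113 [0.5869 0.0579 0.1136] [ 0.23 -0.   -0.71  0.01]
0.116 [0.5863 0.0588 0.116 ] [ 0.01 -0.51 -1.04 -0.01]
 26.26 [0.5863 0.0588 0.116 ] F [ 0.06  0.44 -1.58] T [ 0.004 -0.041  0.024] gap 0.035 gf 31.8
```

View pics/s5.png

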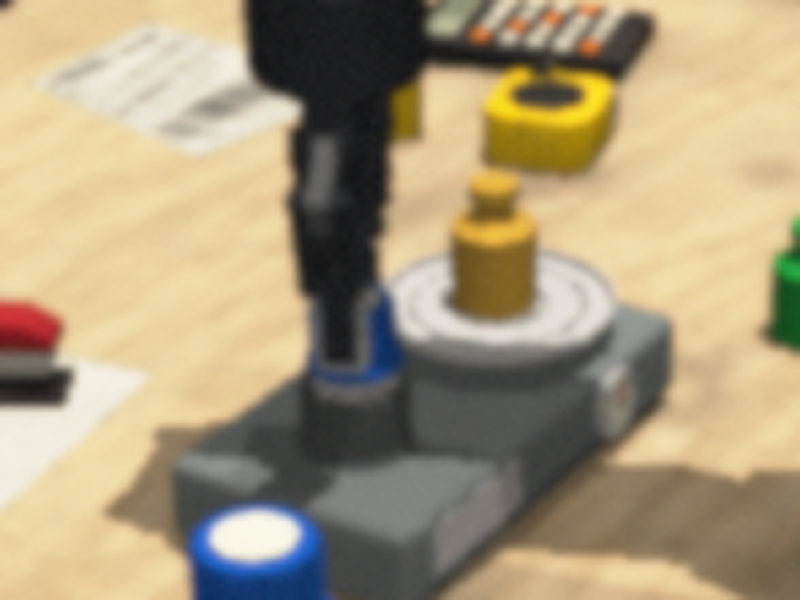

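The cap, at (360,340), has come up, with a thin light strip of stem showing above the socket at (355,383). The load is now only its own weight, about 1 N, and the weight still stands on the pan. Next I'll lift it out the rest of the way.

```bash
python3 - <<'E'
from h import *
for z in (.126,.14): 
    r=move_l([C[0],C[1],z],feed=.05);w=tz();print(z,w.round(2))
    if abs(w[2])>10: raise SystemExit("caught")
move_l([C[0],C[1],.2],feed=.08);sleep(.3);st("up")
p,d=camera("scene");cv2.imwrite("pics/s6.png",cv2.resize(p[130:290,220:433],(798,600),interpolation=2)[:,:,::-1])
E
```

```text
0.126 [-0.11  0.09 -0.38  0.01]
0.14 [-0.2   0.26 -0.69 -0.01]
up 28.43 [0.5861 0.0588 0.1996] F [-0.07  0.24 -0.45] T [-0.003  0.039  0.008] gap 0.0349 gf 31.8
```

View pics/s6.png

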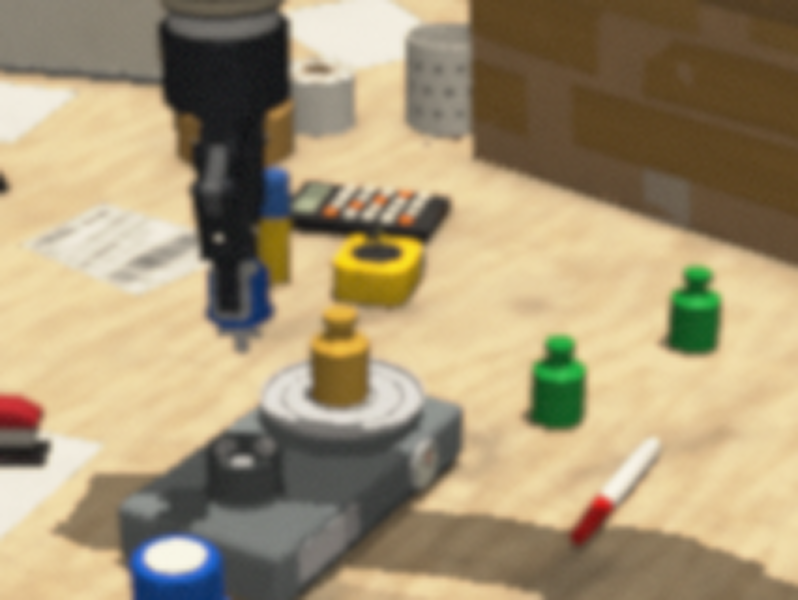

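The cap is held at (240,300), well above the empty socket at (243,460). The weight stands on the pan at (340,360) and nothing else has been moved. Handing in.

```bash
python3 -c "
from rig import *
print(finish_job())"
```

```text
the job is handed in; nothing more can be done
None
```

The job is handed in at about 28 s: the brass weight stands centred on the pan, never driven to its stop, and the small blue cap, which unlocked clockwise at about 65°, is held roughly 9 cm above its socket, with nothing else seen to have moved.

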